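Set the loaf gauge one hole longer and butt the loaf against its stop

TASK

Set the loaf gauge one hole longer: squeeze the orange button in, slide the blue sleeve outwards (away from the loaf) and let the button pop out fully in the next hole, feeling for it rather than forcing the latch against the edge of a hole. Then slide the long loaf straight along the board, gently, until its end touches the stop plate, and leave it lying there. Leave the other things where they are.

Things in the scene. Friction and masses are not known exactly. Their poses are not given: they have to be found in the camera images.
- board: Loaf gauge's wooden board, 230 x 520 x 18 mm, fixed. Axes: +y lengthwise outwards (the way the sleeve must go), z up, -x the robot's side. Origin on the table under the tube's axis; the tube runs along y at x = 0, 62 mm above the table. Dark blocks, 32 mm wide (x), tops 74 mm above the table, carry it at y = -43 and +218 mm.
- rail: The gauge's fixed steel tube, 25 mm square, y = -38 to 212 mm on the board. Its +x wall has a narrow slot with round holes. The next hole was drilled by hand: 38 to 62 mm beyond the first (not reported; seen as a dark disc in that wall, beyond the sleeve). Holes leave 1.5 mm of play each way. Origin on the tube's axis above the board's origin, axes as the board's.
- sleeve (a joint): Slide of the blue sleeve (36 x 36 mm, 100 mm long) along the tube towards the board's +y, m: 0 = start, button in its first hole; -0.015 to 0.085 possible. At value s it covers s to s + 100 mm of the board's y. Drags with about 2 N, 1 to 2 N more with the button riding between holes; a hard stop tells that the button has popped out in a hole.
- sleeve_grip (a point): On the sleeve's axis, mid of its plain part (no button), 38 mm from its stop-plate end, 62 mm above the table; moves with the sleeve, axes as the board's. Can be taken here from above across the 36 mm width (along x).
- button (a joint): How far the sprung orange button is in, m: 0 = out (in a hole, sleeve locked), 0.007 = fully in. Over 0.005 frees the sleeve. Let go between holes it rides at about 0.0045, and pops out to 0 by itself when the sleeve, moved slowly (20 mm/s or less), reaches a hole. The spring takes 4 N to start, 9 N fully in.
- button_face (a point): Centre of the orange button's outer face (18 mm along y, 16 mm high), on the sleeve's +x side, 80 mm from its stop-plate end, 62 mm above the table. Pressed towards -x. The face is 27 mm from the tube's axis and 45 mm from the sleeve's opposite side face (38 mm when in): a gripper from above can squeeze the button against that side. Axes as the board's.
- shoulder: The button's brass shoulder, 8 mm across, within the tube's wall: in a hole it locks the sleeve, so pushing the sleeve with the button out only jams it against the hole's edge. Axes as the board's; origin on the tube's axis at the sleeve's stop-plate end.
- stop_plate: Upright steel stop plate on the sleeve's end, 6 mm thick, reaching over the board from 13 to 143 mm on the robot's side of the tube's axis, 21 to 71 mm above the table. Origin on the tube's axis at the sleeve's end.
- stop_face (a point): Centre of the stop plate's face that looks to the loaf (to the board's -y), 46 mm above the table, 85 mm on the robot's side of the tube's axis; axes as the board's.
- loaf: Firm brown loaf, 180 mm long (y), 50 wide, 42 tall, 160 to 290 g, lying on the board on the -y side of the stop plate. Origin: centre of its underside.
- loaf_center (a point): Centre of the loaf, half-way up (21 mm above the board). Its y axis runs along the loaf towards the plate. Can be taken from above across its 50 mm width, or slid along the board.
- loaf_end (a point): Middle of the loaf's end face that looks to the stop plate, 90 mm from its centre, 21 mm above the board.
- roll: round bread roll, 62 mm across, 40 mm tall, standing on the board beyond the stop plate (bystander, to be left alone; origin under its centre)
- shaker: small glass shaker with a steel cap, 35 mm across, 57 mm tall, standing on the board's far left corner (bystander, to be left alone; origin under its centre)
- jar: storage jar, 80 mm across, 110 mm tall (bystander, to be left alone; origin under its centre)
- bowl: steel bowl, 150 mm across (bystander, to be left alone; origin under its centre)
- mug: white mug, 80 mm across, 90 mm tall (bystander, to be left alone; origin under its centre)
- brush: pastry brush lying on the table (bystander, to be left alone; origin under its centre)
- scraper: dough scraper, steel blade with a wooden grip, lying on the table (bystander, to be left alone; origin under its centre)
There are look-alikes about, which are no part of the job. Of the things that look like the loaf, the smallest one is meant.

How it is judged:
By the outcome, as a careful person would: the job done as asked, in the order asked, and still so for the second after the job is handed in, with the robot touching nothing.
It also fails if it takes over 61 s, if anything falls off the work surface, if the arm or the gripper's body presses on something with over 40 N, if the wrist force passes 120 N, or if a joint passes its speed limit or range.

ROBOT

A 6-joint arm with a two-finger parallel gripper is mounted at the origin on the work surface. World frame = base frame: x ahead of the robot, y to its left, z up, the work surface at z = 0. Lengths are in m, angles in rad, forces in N, time in s.
With the tool pointing down it reaches from about 0.35 to 0.775 m from the base axis. Payload 5.5 kg.
Tool frame: the origin (TCP) lies between the finger pads; the fingertips stand 11 mm ahead of it and the grasp point (between the pads) lies 8 mm behind it (tips_ahead is the distance from the TCP to the fingertips, in m); z points along the fingers, y is the line along which they close (so a half turn about z gives the same grasp; the last joint's range is limited). The gripper opens to 85 mm and grips with 20 to 120 N. Pads are 22 mm wide; open, the fingers measure 114 mm over their backs; the gripper's body (76 mm by 85 mm) begins 54 mm behind the grasp point. The pads swing forward as they close: fully open they stand 13 mm farther back than shut.
Start: joints at [1.077, 0.313, 0.046, 1.304, 0, 1.431], TCP at [0.199, 0.539, 0.242] pointing down, gripper open.
Joint ranges: [-2.76, 2.76], [-0.86, 1.69], [-1.03, 1.26], [-2.2, 2.34], [-1.47, 1.5], [-3.14, 3.14]. Speed limits (rad/s): [2.57, 2.57, 3.14, 3.14, 3.14, 3.14].

INTERFACE

Orientations are given as a unit quaternion [w, x, y, z].
In Python, from workcell import * gives the robot as it stands. The module is installed in compiled form; this text tells all that it offers.
- The arm moves only by the tool jog_arm, never from a script. Its argument "moves" is a list of rows, each an object with "fingers": the closure, from 0 (fully open) to 1 (shut); "slide": the shift along the tool's x, y, z in mm, a list of three; "angular": the turn, a rotation vector about the tool's x, y, z in degrees, a list of three. A call has 1 to 10 rows; each row is the pose to reach, as a shift and turn from the pose commanded when the call began, along the tool's axes at that moment; what a row does not reach only later rows make up. A row lasts 1/12 s, in which the tool goes at most 41.7 mm and 7.16 degrees, less where a joint would pass 70% of its speed; a pose out of reach is approached as far as the arm can. A call with a gripper value outside its range is refused whole. The fingers move at their own pace and stop on an object; "squeeze" is the grip in N (left out, the last holds). Time passes only in rows, so rows that repeat a pose let the fingers close. It gives the time, the measured TCP pose, the force, the opening and the grip force at its end, in the units of the state.
- get_state(): the state, without advancing time (a new reading comes with each control period).
- read_camera(name): name is "scene" or "side" or "wrist"; returns a dict with "color" (420x560x3 uint8, red, green, blue), "fovy" (degrees; the focal length in pixels is half the picture's height over the tangent of half this angle, whatever the lens; pixels are square), "cx", "cy" (the principal point, pixels), "world_from_camera" (4x4, takes a point from camera to world coordinates); the wrist camera has in their place "tool_from_camera" (4x4, takes a point from camera to tool coordinates, whose origin is the TCP and whose axes are the flange's). Camera axes: x right, y down, z forward; pixel columns grow to the right and rows downward; lengths in m; the calibration is good to about 2 mm. The wrist camera is an equidistant fisheye: a pixel r from the principal point sees the ray r / f radians off the axis. A picture is of the moment at which its call begins: read the wrist's pose just before it. There is no depth.
- hand_in(): hands the job in; it is judged then, once.
Trained networks look in a picture, given as the dict that the camera call returned (one of the last four; its "shot" number tells which), for a name from the list of things; names that differ only in an ending like _2 or _b are one class to them, and where a whole thing is asked for, a point or a joint stands for the part that bears it (a point fixed in the world has none). Each returns a list of dicts, best first, with "p" (0 to 1); they miss things now and then, are a little off and sometimes report something else, mostly with a low value. They report only what shows in the picture. A call takes as long as a camera call. They do not tell look-alikes from the thing itself.
- look_for(target, picture): "point" ([column, row] in pixels, amid what is visible of it).
- tip_of(target, picture): "point" ([column, row] in pixels: a listed point, or the origin of a listed thing).
The state is a dict: "clock": time; "joint_pos": joint angles; "qvel": joint speeds; "tau": joint torques, N m; "tcp_pos": TCP position; "orientation": TCP orientation; "wrist_force": force on the tool from outside, world axes, zero at the start; "ft_torque": the same for the moment, N m; "finger_gap": finger opening in m; "grip_force": force on a finger pad.
Only numpy, scipy, OpenCV 4.12 (cv2) and the standard library are available. Lean on these libraries where they do the work, as an engineer would, in place of code of your own. Each camera call takes 0.05 s, during which the arm holds its last target. There are 200 camera calls.

## Working session

There is one attempt and no reset: what is moved stays moved. The work goes in short steps, Python scripts to look and compute and a tool call to move; the robot and the scene stay as the last step left them, time stands still between calls to the robot, and variables do not carry over. Pictures are saved under pics/ and viewed, at most 10 in all, crops included, and the job is handed in when it is done.

Besides the shell and the picture viewer there is one more tool, called after ">>>" by a JSON object that holds its "name" and its "arguments". jog_arm: Moves the arm, as the interface text tells. Its arguments: {"type":"object","properties":{"moves":{"type":"array","items":{"type":"object","properties":{"fingers":{"type":"number"},"slide":{"type":"array","items":{"type":"number"}},"angular":{"type":"array","items":{"type":"number"}}}}},"squeeze":{"type":"number"}},"required":["moves"]}

```bash
mkdir -p pics; cat > h.py <<'E'
from workcell import *
import numpy as np, cv2
from scipy.spatial.transform import Rotation as R
def f(p): return 210/np.tan(np.radians(p["fovy"])/2)
def ray(p,uv):
    if "world_from_camera" in p:
        d=np.array([(uv[0]-p["cx"])/f(p),(uv[1]-p["cy"])/f(p),1]); T=p["world_from_camera"]
    else:
        s=p["st"]; W=np.eye(4); q=s["orientation"]; W[:3,:3]=R.from_quat([q[1],q[2],q[3],q[0]]).as_matrix(); W[:3,3]=s["tcp_pos"]
        T=W@np.array(p["tool_from_camera"]); v=np.array([uv[0]-p["cx"],uv[1]-p["cy"]]); r=np.hypot(*v)+1e-9; a=r/f(p)
        d=np.r_[np.sin(a)*v/r,np.cos(a)]
    T=np.array(T); return T[:3,3],T[:3,:3]@(d/np.linalg.norm(d))
def atz(p,uv,z):
    o,d=ray(p,uv); return o+d*(z-o[2])/d[2]
def shot(n):
    s=get_state(); p=read_camera(n); p["st"]=s; return p
def proj(p,X):
    T=np.array(p["world_from_camera"]) if "world_from_camera" in p else None
    if T is None:
        s=p["st"]; W=np.eye(4); q=s["orientation"]; W[:3,:3]=R.from_quat([q[1],q[2],q[3],q[0]]).as_matrix(); W[:3,3]=s["tcp_pos"]; T=W@np.array(p["tool_from_camera"])
        c=T[:3,:3].T@(np.array(X)-T[:3,3]); r=np.hypot(c[0],c[1]); a=np.arctan2(r,c[2]); return np.array([p["cx"],p["cy"]])+f(p)*a*c[:2]/r
    c=T[:3,:3].T@(np.array(X)-T[:3,3]); return np.array([p["cx"],p["cy"]])+f(p)*c[:2]/c[2]
def save(p,n): cv2.imwrite("pics/"+n,p["color"][:,:,::-1])
E
python3 - <<'E'
from h import *
for n in ["scene","side","wrist"]:
    p=shot(n); save(p,n+"0.png")
    for t,z in [("button_face",.062),("sleeve_grip",.062),("stop_face",.046),("loaf_center",.039),("loaf_end",.039),("board",0),("rail",.062),("stop_plate",.062),("roll",.018),("shaker",.018)]:
        for r in tip_of(t,p)[:3]:
            print(n,t,round(r["p"],2),np.round(r["point"]),np.round(atz(p,r["point"],z),3))
print(get_state())
a=cv2.imread("pics/scene0.png");b=cv2.imread("pics/side0.png")
E
```

```text
scene button_face 0.62 [293. 250.] [0.602 0.112 0.062]
scene sleeve_grip 0.75 [284. 235.] [0.576 0.055 0.062]
scene sleeve_grip 0.36 [273. 237.] [0.601 0.04  0.062]
scene loaf_center 0.95 [444. 222.] [0.203 0.308 0.039]
scene loaf_center 0.78 [287. 169.] [ 0.315 -0.197  0.039]
scene loaf_center 0.56 [252. 208.] [ 0.539 -0.115  0.039]
scene loaf_end 0.77 [255. 172.] [ 0.404 -0.258  0.039]
scene loaf_end 0.65 [407. 232.] [0.311 0.258 0.039]
scene loaf_end 0.6 [285. 218.] [ 0.503 -0.017  0.039]
scene board 0.65 [270. 250.] [0.596 0.019 0.   ]
scene rail 0.64 [275. 234.] [0.591 0.034 0.062]
scene stop_plate 0.49 [271. 233.] [0.596 0.024 0.062]
scene roll 0.69 [330. 248.] [0.491 0.143 0.018]
scene roll 0.22 [212. 280.] [0.785 0.014 0.018]
scene shaker 0.71 [359. 245.] [0.427 0.187 0.018]
side sleeve_grip 0.72 [258. 205.] [0.59  0.063 0.062]
side sleeve_grip 0.32 [290. 228.] [0.477 0.181 0.062]
side stop_face 0.77 [281. 201.] [0.513 0.02  0.046]
side stop_face 0.49 [320. 311.] [0.388 0.513 0.046]
side loaf_center 0.9 [338. 170.] [ 0.3   -0.187  0.039]
side loaf_center 0.73 [384. 262.] [0.1
[... 644 characters left out ...]
5, 'joint_pos': array([1.07743821e+00, 3.13197204e-01, 4.61084423e-02, 1.30357699e+00,
       1.36297652e-05, 1.43120602e+00]), 'qvel': array([-3.52123544e-04, -5.27360420e-04, -9.96708287e-04, -1.33360894e-03,
       -6.92025155e-05,  2.46903248e-04]), 'tau': array([-2.33616383e-04, -4.80456877e+01,  2.98807490e+01,  3.49184656e-04,
       -1.63361956e-04, -1.79693325e-05]), 'tcp_pos': array([0.1992259 , 0.53944064, 0.24232823]), 'orientation': array([1.38424304e-05, 1.75962958e-01, 9.84396786e-01, 6.41668893e-05]), 'wrist_force': array([ 0.65484815,  0.08613413, -0.88508079]), 'ft_torque': array([-0.0239399 ,  0.00478024,  0.00478843]), 'grip_force': 0.0, 'finger_gap': 0.08578990813057233}
```

View pics/scene0.png

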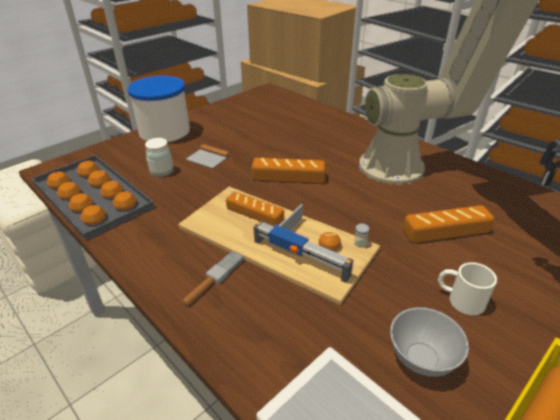

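View pics/side0.png

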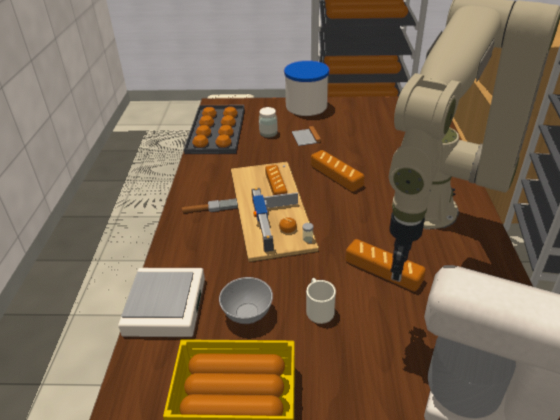

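View pics/wrist0.png

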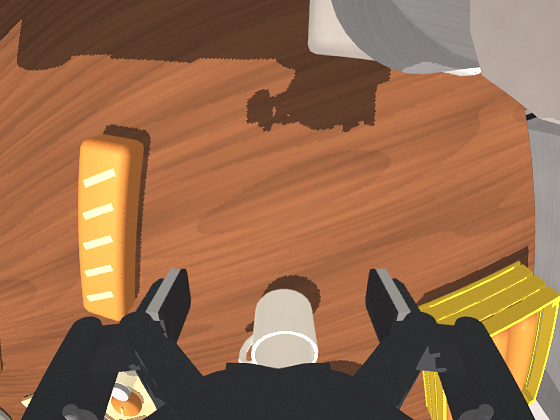

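Candidates for the loaf are scene (254,208) on the board, (288,170) on the table and (449,222) on the table. The one on the board is the shortest and lies on the board's -y side of the plate, so it is the one meant; I'll confirm it with a close crop. First I'm moving above the board.

>>> {"name": "jog_arm", "arguments": {"moves": [{"fingers":0,"slide":[-261,-160,-20],"angular":[0,0,29]},{"fingers":0,"slide":[-261,-160,-20],"angular":[0,0,29]},{"fingers":0,"slide":[-261,-160,-20],"angular":[0,0,29]},{"fingers":0,"slide":[-261,-160,-20],"angular":[0,0,29]},{"fingers":0,"slide":[-522,-319,-40],"angular":[0,0,58]},{"fingers":0,"slide":[-522,-319,-40],"angular":[0,0,58]},{"fingers":0,"slide":[-522,-319,-40],"angular":[0,0,58]},{"fingers":0,"slide":[-522,-319,-40],"angular":[0,0,58]},{"fingers":0,"slide":[-522,-319,-40],"angular":[0,0,58]},{"fingers":0,"slide":[-522,-319,-40],"angular":[0,0,58]}]}}

```text
clock: 2.48
tcp_pos: [0.4578, 0.2113, 0.27]
orientation: [0.0, 0.631, 0.775, 0.0]
wrist_force: [1.0, 0.8, 0.8]
finger_gap: 0.0857
grip_force: 0.0
```

>>> {"name": "jog_arm", "arguments": {"moves": [{"fingers":0,"slide":[-257,59,0],"angular":[0,0,0]},{"fingers":0,"slide":[-257,59,0],"angular":[0,0,0]},{"fingers":0,"slide":[-257,59,0],"angular":[0,0,0]},{"fingers":0,"slide":[-257,59,0],"angular":[0,0,0]},{"fingers":0,"slide":[-257,59,0],"angular":[0,0,0]},{"fingers":0,"slide":[-257,59,0],"angular":[0,0,0]},{"fingers":0,"slide":[-257,59,0],"angular":[0,0,0]},{"fingers":0,"slide":[-257,59,0],"angular":[0,0,0]}]}}

```text
clock: 3.15
tcp_pos: [0.5682, -0.0301, 0.2688]
orientation: [0.0, 0.633, 0.774, -0.0]
wrist_force: [-0.2, -0.2, 0.2]
finger_gap: 0.0853
grip_force: 0.0
```

```bash
python3 - <<'E'
from h import *
p=shot("wrist"); save(p,"w1.png"); print(p["st"]["tcp_pos"],np.round(p["tool_from_camera"],3),f(p))
for t,z in [("button_face",.062),("sleeve_grip",.062),("stop_face",.046),("loaf_center",.039),("loaf_end",.039),("board",0),("rail",.062),("stop_plate",.062),("roll",.018),("shaker",.018)]:
    for r in tip_of(t,p)[:2]: print(t,round(r["p"],2),np.round(r["point"]),np.round(atz(p,r["point"],z),4))
E
```

```text
[ 0.56815482 -0.03014811  0.26875454] [[-0.    -0.947 -0.321  0.082]
 [ 1.    -0.    -0.     0.001]
 [-0.    -0.321  0.947 -0.131]
 [ 0.     0.     0.     1.   ]] 325.19226210127806
button_face 0.6 [340.  55.] [0.6053 0.1132 0.062 ]
sleeve_grip 0.67 [316.  94.] [0.5888 0.0664 0.062 ]
stop_face 0.68 [235. 133.] [0.5139 0.0078 0.046 ]
stop_face 0.29 [162. 392.] [ 0.4458 -0.4405  0.046 ]
loaf_center 0.74 [ 78. 260.] [ 0.3096 -0.2046  0.039 ]
loaf_center 0.71 [344.  57.] [0.6136 0.116  0.039 ]
loaf_end 0.9 [235. 161.] [ 0.518  -0.0238  0.039 ]
loaf_end 0.61 [130. 318.] [ 0.3936 -0.2841  0.039 ]
board 0.55 [311. 128.] [0.5987 0.0273 0.    ]
rail 0.76 [316. 131.] [0.598  0.0286 0.062 ]
roll 0.73 [236.  23.] [0.4866 0.1344 0.018 ]
roll 0.27 [235. 163.] [ 0.5167 -0.0311  0.018 ]
```

View pics/w1.png

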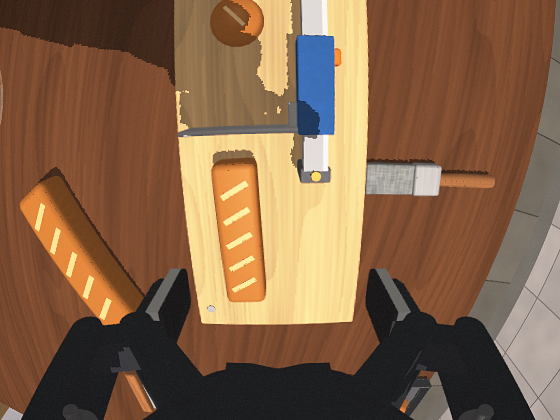

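The view shows the blue sleeve at columns 298-335, rows 37-134. The orange button is at (337,57), the plate at row ~131, and the loaf on the board is centred near (239,228). An enlarged crop will confirm the loaf while I fit the gauge pose.

```bash
python3 - <<'E'
from h import *
p=shot("wrist"); im=p["color"]; 
c=cv2.resize(im[0:310,170:380],None,fx=1.9,fy=1.9,interpolation=cv2.INTER_CUBIC); cv2.imwrite("pics/c1.png",c[:,:,::-1])
h=cv2.cvtColor(im,cv2.COLOR_RGB2HSV)
m=((h[...,0]>100)&(h[...,0]<125)&(h[...,1]>130)&(h[...,2]>50)).astype(np.uint8); m[:,:280]=0;m[150:]=0
ys,xs=np.nonzero(m); print("blue",xs.min(),xs.max(),ys.min(),ys.max())
for r in range(40,140,12):
    q=np.nonzero(m[r])[0]
    if len(q): a,b=atz(p,(q[0],r),.08),atz(p,(q[-1]+1,r),.08); print(r,q[0],q[-1],np.round(a[:2],4),np.round(b[:2],4),round(np.hypot(*(a-b)[:2]),4))
print("screw",atz(p,(316,177),.074))
o=((h[...,0]<16)&(h[...,1]>180)&(h[...,2]>130)).astype(np.uint8)
n,l,s,ce=cv2.connectedComponentsWithStats(o)
for i in range(1,n):
    if s[i,4]>40: print(s[i],ce[i])
k=l==l[228,250] if l[228,250] else None
E
```

```text
blue 297 334 40 138
40 300 317 [0.5591 0.1195] [0.576  0.1236] 0.0174
52 297 334 [0.5587 0.1069] [0.5946 0.1158] 0.037
64 297 334 [0.5612 0.0951] [0.5972 0.1039] 0.037
76 297 334 [0.5637 0.0834] [0.5997 0.0922] 0.0371
88 298 334 [0.5671 0.072 ] [0.6023 0.0805] 0.0362
100 298 334 [0.5696 0.0604] [0.6049 0.0688] 0.0363
112 298 334 [0.5721 0.0489] [0.6076 0.0572] 0.0365
124 298 334 [0.5746 0.0373] [0.6104 0.0455] 0.0367
136 299 333 [0.5781 0.0258] [0.6122 0.0336] 0.0349
screw [ 0.60518155 -0.01243324  0.074     ]
[233   0  32  40 541] [253.03327172  18.40295749]
[336  54   6  17  95] [338.38947368  61.75789474]
[ 213  166   52  138 2250] [237.25866667 241.12577778]
[  20  185  112  140 4212] [ 72.19776828 255.68755935]
```

View pics/c1.png

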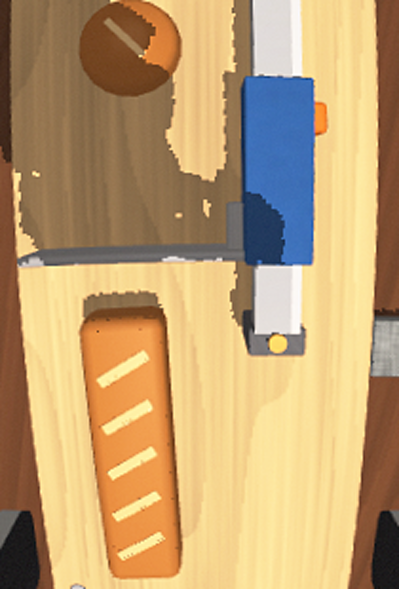

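The crop confirms the loaf on the board: it is the small one with five slashes, its end near (236,162), with a gap to the plate. The fit gives board origin ≈ (0.596, 0.0275) and yaw ≈ 12.7°. I'm moving above the button.

>>> {"name": "jog_arm", "arguments": {"moves": [{"fingers":0.2,"slide":[131,41,100],"angular":[0,0,-1.3]},{"fingers":0.2,"slide":[131,41,100],"angular":[0,0,-1.3]},{"fingers":0.2,"slide":[131,41,100],"angular":[0,0,-1.3]},{"fingers":0.2,"slide":[131,41,100],"angular":[0,0,-1.3]},{"fingers":0.2,"slide":[131,41,100],"angular":[0,0,-1.3]},{"fingers":0.2,"slide":[131,41,100],"angular":[0,0,-1.3]},{"fingers":0.2,"slide":[131,41,100],"angular":[0,0,-1.3]}]}}

```text
clock: 4.33
tcp_pos: [0.5804, 0.1101, 0.1698]
orientation: [0.0, 0.622, 0.783, -0.0]
wrist_force: [-0.1, -0.2, 0.4]
finger_gap: 0.0683
grip_force: 0.0
```

```bash
python3 - <<'E'
from h import *
p=shot("wrist"); save(p,"w2.png"); print(p["st"]["tcp_pos"],p["st"]["orientation"],p["st"]["finger_gap"])
t=np.radians(12.7);O=np.array([.596,.0275,0]);X=np.array([np.cos(t),np.sin(t),0]);Y=np.array([-np.sin(t),np.cos(t),0]);Z=np.array([0,0,1])
for t,z in [("button_face",.062),("sleeve_grip",.062),("rail",.062),("roll",.018)]:
    for r in tip_of(t,p)[:2]: a=atz(p,r["point"],z)-O; print(t,round(r["p"],2),np.round(r["point"]),np.round([a@X,a@Y],4))
for nm,b in dict(c1=(-.018,0,.08),c2=(.018,0,.08),c3=(-.018,.1,.08),c4=(.018,.1,.08),btn=(.027,.08,.062),blk=(0,.218,.074)).items():
    q=proj(p,O+X*b[0]+Y*b[1]+Z*b[2]); print(nm,q); cv2.circle(p["color"],tuple(int(round(v)) for v in q),3,(0,255,0),1)
save(p,"w2m.png")
E
```

```text
[0.58040677 0.11005664 0.16975081] [ 1.27442486e-04  6.21946021e-01  7.83060088e-01 -1.73822727e-04] 0.06830680334761591
button_face 0.67 [308. 213.] [0.0269 0.081 ]
sleeve_grip 0.57 [275. 262.] [0.0013 0.0383]
rail 0.6 [274. 297.] [0.0004 0.0023]
roll 0.96 [185. 147.] [-0.0801  0.1269]
c1 [251.21196461 311.20098863]
c2 [294.30519936 311.55637016]
c3 [247.4067729  196.06755374]
c4 [298.19506452 196.36442442]
btn [307.61996735 214.36542426]
blk [273.69202651  28.16277148]
```

View pics/w2m.png

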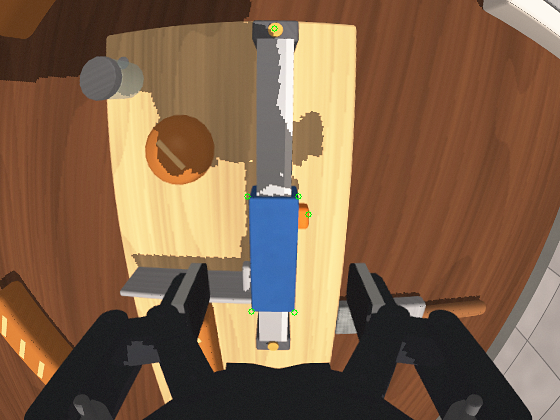

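The projected corners match the sleeve and button within about 1 px, so the pose fit is good. Descending around the button.

>>> {"name": "jog_arm", "arguments": {"moves": [{"fingers":0.2,"slide":[-4,2,40],"angular":[0,0,0.4]},{"fingers":0.2,"slide":[-4,2,75],"angular":[0,0,0.4]},{"fingers":0.2,"slide":[-4,2,100],"angular":[0,0,0.4]},{"fingers":0.2,"slide":[-4,2,115],"angular":[0,0,0.4]},{"fingers":0.2,"slide":[-4,2,115],"angular":[0,0,0.4]},{"fingers":0.2,"slide":[-4,2,115],"angular":[0,0,0.4]}]}}

```text
clock: 5.08
tcp_pos: [0.583, 0.1058, 0.0544]
orientation: [-0.0, 0.625, 0.78, -0.0]
wrist_force: [0.7, -0.1, 0.9]
finger_gap: 0.0686
grip_force: 0.0
```

>>> {"name": "jog_arm", "arguments": {"squeeze": 20, "moves": [{"fingers":0.4,"slide":[0,0,0]},{"fingers":0.5,"slide":[0,0,0]},{"fingers":0.6,"slide":[0,0,0]},{"fingers":0.6,"slide":[0,0,0]},{"fingers":0.6,"slide":[0,0,0]},{"fingers":0.6,"slide":[0,0,0]}]}}

```text
schema error: expected keys fingers, slide, angular
```

>>> {"name": "jog_arm", "arguments": {"squeeze": 20, "moves": [{"fingers":0.4,"slide":[0,0,0],"angular":[0,0,0]},{"fingers":0.5,"slide":[0,0,0],"angular":[0,0,0]},{"fingers":0.65,"slide":[0,0,0],"angular":[0,0,0]},{"fingers":0.65,"slide":[0,0,0],"angular":[0,0,0]},{"fingers":0.65,"slide":[0,0,0],"angular":[0,0,0]},{"fingers":0.65,"slide":[0,0,0],"angular":[0,0,0]}]}}

```text
clock: 5.58
tcp_pos: [0.5791, 0.1052, 0.0569]
orientation: [-0.001, 0.625, 0.78, -0.003]
wrist_force: [-16.1, -5.4, 16.7]
finger_gap: 0.0374
grip_force: 18.2
```

>>> {"name": "jog_arm", "arguments": {"moves": [{"fingers":0.65,"slide":[0,-2,-1],"angular":[0,0,0]},{"fingers":0.65,"slide":[0,-4,-2.5],"angular":[0,0,0]},{"fingers":0.65,"slide":[0,-4,-2.5],"angular":[0,0,0]}]}}

```text
clock: 5.83
tcp_pos: [0.5787, 0.1054, 0.0574]
orientation: [-0.0, 0.625, 0.781, -0.0]
wrist_force: [-3.2, -2.5, -3.7]
finger_gap: 0.0369
grip_force: 25.7
```

Button is in at 37 mm and the side force is relieved. Now sliding outwards 18 mm.

>>> {"name": "jog_arm", "arguments": {"moves": [{"fingers":0.65,"slide":[2,0,0],"angular":[0,0,0]},{"fingers":0.65,"slide":[4,0,0],"angular":[0,0,0]},{"fingers":0.65,"slide":[6,0,0],"angular":[0,0,0]},{"fingers":0.65,"slide":[8,0,0],"angular":[0,0,0]},{"fingers":0.65,"slide":[10,0,0],"angular":[0,0,0]},{"fingers":0.65,"slide":[12,0,0],"angular":[0,0,0]},{"fingers":0.65,"slide":[14,0,0],"angular":[0,0,0]},{"fingers":0.65,"slide":[16,0,0],"angular":[0,0,0]},{"fingers":0.65,"slide":[18,0,0],"angular":[0,0,0]},{"fingers":0.65,"slide":[18,0,0],"angular":[0,0,0]}]}}

```text
clock: 6.67
tcp_pos: [0.5746, 0.1235, 0.0574]
orientation: [-0.0, 0.625, 0.781, -0.001]
wrist_force: [-4.3, -1.6, -0.4]
finger_gap: 0.0367
grip_force: 26.2
```

>>> {"name": "jog_arm", "arguments": {"moves": [{"fingers":0.2,"slide":[0,0,0],"angular":[0,0,0]},{"fingers":0.2,"slide":[0,0,0],"angular":[0,0,0]},{"fingers":0.2,"slide":[0,0,0],"angular":[0,0,0]},{"fingers":0.2,"slide":[-20,-1,0],"angular":[0,0,0]},{"fingers":0.2,"slide":[-42,-1,0],"angular":[0,0,0]},{"fingers":0.2,"slide":[-42,-1,0],"angular":[0,0,0]},{"fingers":0.2,"slide":[-42,-1,0],"angular":[0,0,0]}]}}

```text
clock: 7.25
tcp_pos: [0.5845, 0.0814, 0.0575]
orientation: [0.0, 0.626, 0.78, 0.001]
wrist_force: [-0.3, -0.5, 0.3]
finger_gap: 0.0682
grip_force: 0.0
```

>>> {"name": "jog_arm", "arguments": {"squeeze": 22, "moves": [{"fingers":0.4,"slide":[0,0,-1],"angular":[0,0,0]},{"fingers":0.5,"slide":[0,0,-1],"angular":[0,0,0]},{"fingers":0.65,"slide":[0,0,-1],"angular":[0,0,0]},{"fingers":0.65,"slide":[0,0,-1],"angular":[0,0,0]},{"fingers":0.65,"slide":[0,0,-1],"angular":[0,0,0]},{"fingers":0.65,"slide":[0,0,-1],"angular":[0,0,0]}]}}

```text
clock: 7.75
tcp_pos: [0.5831, 0.0827, 0.0583]
orientation: [-0.0, 0.625, 0.781, 0.0]
wrist_force: [-2.9, 0.8, 5.9]
finger_gap: 0.0357
grip_force: 24.3
```

```bash
python3 - <<'E'
from h import *
p=shot("wrist")
t=np.radians(12.7);O=np.array([.596,.0275,0]);X=np.array([np.cos(t),np.sin(t),0]);Y=np.array([-np.sin(t),np.cos(t),0])
for t,z in [("button_face",.062),("sleeve_grip",.062)]:
    for r in tip_of(t,p)[:2]: a=atz(p,r["point"],z)-O; print(t,round(r["p"],2),np.round(r["point"]),np.round([a@X,a@Y],4))
a=p["st"]["tcp_pos"]-O; print(a@X,a@Y)
c=cv2.resize(p["color"][150:420,140:420],None,fx=2.1,fy=2.1,interpolation=cv2.INTER_CUBIC); cv2.imwrite("pics/w3.png",c[:,:,::-1])
E
```

```text
button_face 0.76 [332. 205.] [0.0226 0.0969]
sleeve_grip 0.87 [278. 285.] [0.0006 0.0585]
sleeve_grip 0.31 [133. 128.] [-0.0596  0.1307]
-0.0004522327215975085 0.056652055059073204
```

View pics/w3.png

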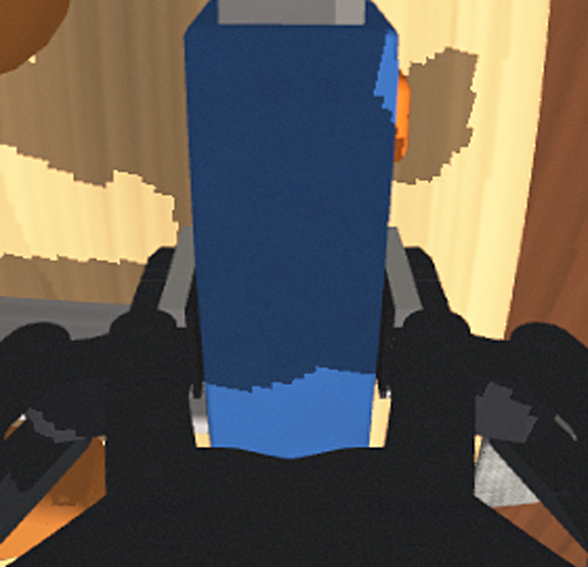

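The sleeve is held on its plain part, and the button (crop (402,120)) rides 4.5 mm in. s ≈ 18 mm, so I'll slide slowly.

>>> {"name": "jog_arm", "arguments": {"moves": [{"fingers":0.65,"slide":[1.5,0,0],"angular":[0,0,0]},{"fingers":0.65,"slide":[3,0,0],"angular":[0,0,0]},{"fingers":0.65,"slide":[4.5,0,0],"angular":[0,0,0]},{"fingers":0.65,"slide":[6,0,0],"angular":[0,0,0]},{"fingers":0.65,"slide":[7.5,0,0],"angular":[0,0,0]},{"fingers":0.65,"slide":[9,0,0],"angular":[0,0,0]},{"fingers":0.65,"slide":[10.5,0,0],"angular":[0,0,0]},{"fingers":0.65,"slide":[12,0,0],"angular":[0,0,0]},{"fingers":0.65,"slide":[13.5,0,0],"angular":[0,0,0]},{"fingers":0.65,"slide":[15,0,0],"angular":[0,0,0]}]}}

```text
clock: 8.73
tcp_pos: [0.5804, 0.0952, 0.0583]
orientation: [0.001, 0.625, 0.78, -0.001]
wrist_force: [-2.4, -7.2, 5.5]
finger_gap: 0.0359
grip_force: 24.1
```

>>> {"name": "jog_arm", "arguments": {"moves": [{"fingers":0.65,"slide":[1,0,0],"angular":[0,0,0]},{"fingers":0.65,"slide":[2,0,0],"angular":[0,0,0]},{"fingers":0.65,"slide":[3,0,0],"angular":[0,0,0]}]}}

```text
clock: 8.98
tcp_pos: [0.5797, 0.0982, 0.0583]
orientation: [0.001, 0.625, 0.78, -0.001]
wrist_force: [-2.0, -6.1, 4.4]
finger_gap: 0.0356
grip_force: 24.1
```

>>> {"name": "jog_arm", "arguments": {"moves": [{"fingers":0.65,"slide":[1,0,0],"angular":[0,0,0]},{"fingers":0.65,"slide":[2,0,0],"angular":[0,0,0]},{"fingers":0.65,"slide":[3,0,0],"angular":[0,0,0]}]}}

```text
clock: 9.23
tcp_pos: [0.5789, 0.1021, 0.0584]
orientation: [0.0, 0.625, 0.781, -0.0]
wrist_force: [-2.1, -2.7, 5.1]
finger_gap: 0.0359
grip_force: 24.2
```

>>> {"name": "jog_arm", "arguments": {"moves": [{"fingers":0.65,"slide":[1,0,0],"angular":[0,0,0]},{"fingers":0.65,"slide":[2,0,0],"angular":[0,0,0]}]}}

```text
clock: 9.4
tcp_pos: [0.5785, 0.1035, 0.0583]
orientation: [0.001, 0.625, 0.78, -0.001]
wrist_force: [-1.6, -7.9, 4.5]
finger_gap: 0.0359
grip_force: 24.1
```

>>> {"name": "jog_arm", "arguments": {"moves": [{"fingers":0.65,"slide":[1,0,0],"angular":[0,0,0]},{"fingers":0.65,"slide":[2,0,0],"angular":[0,0,0]}]}}

```text
clock: 9.57
tcp_pos: [0.5785, 0.1037, 0.0583]
orientation: [0.002, 0.626, 0.78, -0.002]
wrist_force: [-1.3, -13.8, 3.6]
finger_gap: 0.0357
grip_force: 24.0
```

Hard stop at s ≈ 40 mm: the force rises with no motion. I'll back off the load and check the button.

>>> {"name": "jog_arm", "arguments": {"moves": [{"fingers":0.65,"slide":[-2,0,0],"angular":[0,0,0]},{"fingers":0.65,"slide":[-3,0,0],"angular":[0,0,0]},{"fingers":0.65,"slide":[-3,0,0],"angular":[0,0,0]}]}}

```text
clock: 9.82
tcp_pos: [0.5786, 0.1032, 0.0583]
orientation: [0.0, 0.625, 0.78, -0.0]
wrist_force: [-3.0, -1.1, 6.3]
finger_gap: 0.0354
grip_force: 24.2
```

```bash
python3 - <<'E'
from h import *
p=shot("wrist")
t=np.radians(12.7);O=np.array([.596,.0275,0]);X=np.array([np.cos(t),np.sin(t),0]);Y=np.array([-np.sin(t),np.cos(t),0])
for t,z in [("button_face",.062),("sleeve_grip",.062),("roll",.018)]:
    for r in tip_of(t,p)[:2]: a=atz(p,r["point"],z)-O; print(t,round(r["p"],2),np.round(r["point"]),np.round([a@X,a@Y],4))
a=p["st"]["tcp_pos"]-O; print(a@X,a@Y,p["st"]["wrist_force"])
c=cv2.resize(p["color"][150:420,140:420],None,fx=2.1,fy=2.1,interpolation=cv2.INTER_CUBIC); cv2.imwrite("pics/w4.png",c[:,:,::-1])
E
```

```text
button_face 0.49 [135. 322.] [-0.0756  0.0529]
sleeve_grip 0.68 [278. 288.] [0.0002 0.0774]
roll 0.7 [138. 163.] [-0.079   0.1286]
-0.000325021004120585 0.07765346538061439 [-3.02095081 -1.05350299  6.27168168]
```

View pics/w4.png

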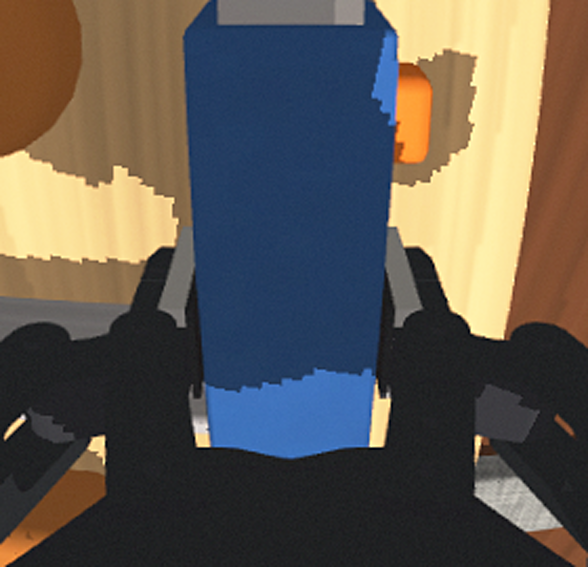

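The orange button now stands out fully (crop (415,115)), so it has latched. Releasing, lifting, and going over the loaf.

>>> {"name": "jog_arm", "arguments": {"moves": [{"fingers":0.25,"slide":[0,0,0],"angular":[0,0,0]},{"fingers":0.25,"slide":[0,0,0],"angular":[0,0,0]},{"fingers":0.25,"slide":[0,0,0],"angular":[0,0,0]},{"fingers":0.25,"slide":[0,0,-30],"angular":[0,0,0]},{"fingers":0.25,"slide":[0,0,-70],"angular":[0,0,0]},{"fingers":0.1,"slide":[0,0,-110],"angular":[0,0,0]},{"fingers":0.1,"slide":[-30,-13,-130],"angular":[0,0,0]},{"fingers":0.1,"slide":[-70,-30,-140],"angular":[0,0,0]},{"fingers":0.1,"slide":[-105,-45,-140],"angular":[0,0,0]}]}}

```text
clock: 10.77
tcp_pos: [0.5597, -0.0091, 0.2013]
orientation: [0.003, 0.624, 0.782, 0.002]
wrist_force: [1.0, -0.8, -0.5]
finger_gap: 0.0772
grip_force: 0.0
```

>>> {"name": "jog_arm", "arguments": {"moves": [{"fingers":0.1,"slide":[-103,-42,0],"angular":[0,0,0]},{"fingers":0.1,"slide":[-103,-42,0],"angular":[0,0,0]},{"fingers":0.1,"slide":[-103,-42,0],"angular":[0,0,0]},{"fingers":0.1,"slide":[-103,-42,0],"angular":[0,0,0]},{"fingers":0.1,"slide":[-103,-42,0],"angular":[0,0,0]}]}}

```text
clock: 11.18
tcp_pos: [0.5392, -0.1199, 0.1978]
orientation: [-0.0, 0.626, 0.78, 0.0]
wrist_force: [0.1, 0.1, -0.1]
finger_gap: 0.0768
grip_force: 0.0
```

```bash
python3 - <<'E'
from h import *
p=shot("wrist"); print(p["st"]["tcp_pos"],p["st"]["orientation"])
t=np.radians(12.7);O=np.array([.596,.0275,0]);X=np.array([np.cos(t),np.sin(t),0]);Y=np.array([-np.sin(t),np.cos(t),0])
for t,z in [("loaf_center",.039),("loaf_end",.039),("stop_face",.046),("button_face",.062),("sleeve_grip",.062)]:
    for r in tip_of(t,p)[:3]: a=atz(p,r["point"],z)-O; print(t,round(r["p"],2),np.round(r["point"]),np.round([a@X,a@Y],4))
a=p["st"]["tcp_pos"]-O; print(a@X,a@Y)
h=cv2.cvtColor(p["color"],cv2.COLOR_RGB2HSV)
o=((h[...,0]<18)&(h[...,1]>150)&(h[...,2]>90)).astype(np.uint8)
for rr in range(100,400,15):
    q=np.nonzero(o[rr,150:400])[0]+150
    if len(q)>20:
        a=atz(p,(q[0],rr),.055)-O;b=atz(p,(q[-1]+1,rr),.055)-O; print(rr,q[0],q[-1],np.round([a@X,b@X,(a+b)@X/2,a@Y],4))
save(p,"w5.png")
E
```

```text
[ 0.53923029 -0.11990354  0.19780333] [-3.60205335e-05  6.26335422e-01  7.79553629e-01  2.77003164e-04]
loaf_center 0.75 [276. 179.] [-0.0882 -0.1191]
loaf_center 0.73 [ 65. 217.] [-0.3236 -0.1572]
loaf_end 0.96 [272.  82.] [-0.0914 -0.0313]
loaf_end 0.81 [122. 302.] [-0.2714 -0.2633]
stop_face 0.88 [276.   3.] [-0.0879  0.0397]
stop_face 0.6 [381.  49.] [0.0039 0.0009]
-0.08778692428517168 -0.13131664321377318
100 150 381 [-0.1975  0.0024 -0.0975 -0.0424]
115 150 306 [-0.1982 -0.0623 -0.1303 -0.0557]
130 150 306 [-0.199  -0.0622 -0.1306 -0.069 ]
145 150 306 [-0.2001 -0.0621 -0.1311 -0.0824]
160 150 306 [-0.2013 -0.0619 -0.1316 -0.096 ]
175 150 307 [-0.2028 -0.0608 -0.1318 -0.1098]
190 150 307 [-0.2044 -0.0605 -0.1325 -0.1239]
205 150 307 [-0.2063 -0.0602 -0.1332 -0.1384]
220 151 307 [-0.2073 -0.0598 -0.1336 -0.1534]
235 150 307 [-0.2108 -0.0594 -0.1351 -0.1689]
250 150 307 [-0.2134 -0.0589 -0.1362 -0.1851]
265 150 307 [-0.2164 -0.0584 -0.1374 -0.2021]
280 150 212 [-0.2198 -0.1516 -0.1857 -0.2201]
310 198 357 [-0.1718 -0.0028 -0.0873 -0.2552]
325 193 362 [-0.1804  0.0056 -0.0874 -0.2766]
340 188 367 [-0.1898  0.0149 -0.0875 -0.2998]
355 197 359 [-0.1826  0.0087 -0.087  -0.3235]
370 207 349 [-1.739e-01 -2.000e-04 -8.710e-02 -3.492e-01]
```

View pics/w5.png

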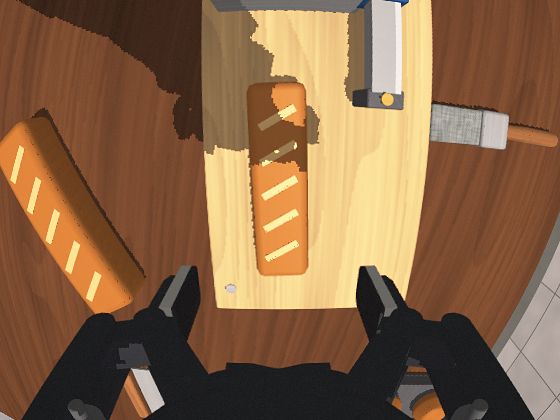

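The view shows the loaf at columns 248-307, rows 82-275, turned about 1.5° to the board, with its end at y ≈ -31 mm and the plate face at y ≈ +39 mm, so ~70 mm to go. Descending to take it gently.

>>> {"name": "jog_arm", "arguments": {"moves": [{"fingers":0.1,"slide":[10,0,40],"angular":[0,0,-1.8]},{"fingers":0.1,"slide":[10,0,80],"angular":[0,0,-1.8]},{"fingers":0.1,"slide":[10,0,115],"angular":[0,0,-1.8]},{"fingers":0.1,"slide":[10,0,140],"angular":[0,0,-1.8]},{"fingers":0.1,"slide":[10,0,155],"angular":[0,0,-1.8]},{"fingers":0.1,"slide":[10,0,160],"angular":[0,0,-1.8]},{"fingers":0.1,"slide":[10,0,160],"angular":[0,0,-1.8]},{"fingers":0.1,"slide":[10,0,160],"angular":[0,0,-1.8]}]}}

```text
clock: 12.15
tcp_pos: [0.5379, -0.1083, 0.0387]
orientation: [0.0, 0.612, 0.791, 0.0]
wrist_force: [0.2, -0.4, 0.3]
finger_gap: 0.0769
grip_force: 0.0
```

>>> {"name": "jog_arm", "arguments": {"squeeze": 20, "moves": [{"fingers":0.25,"slide":[0,0,0],"angular":[0,0,0]},{"fingers":0.35,"slide":[0,0,0],"angular":[0,0,0]},{"fingers":0.4,"slide":[0,0,0],"angular":[0,0,0]},{"fingers":0.45,"slide":[0,0,0],"angular":[0,0,0]},{"fingers":0.5,"slide":[0,0,0],"angular":[0,0,0]},{"fingers":0.5,"slide":[0,0,0],"angular":[0,0,0]},{"fingers":0.5,"slide":[0,0,0],"angular":[0,0,0]}]}}

```text
clock: 12.73
tcp_pos: [0.5382, -0.109, 0.0393]
orientation: [0.001, 0.613, 0.79, 0.001]
wrist_force: [0.2, 0.3, 6.0]
finger_gap: 0.0497
grip_force: 22.0
```

>>> {"name": "jog_arm", "arguments": {"moves": [{"fingers":0.5,"slide":[3,0.1,-0.5],"angular":[0,0,0.2]},{"fingers":0.5,"slide":[8,0.2,-0.5],"angular":[0,0,0.5]},{"fingers":0.5,"slide":[14,0.4,-0.5],"angular":[0,0,0.8]},{"fingers":0.5,"slide":[20,0.6,-0.5],"angular":[0,0,1.1]},{"fingers":0.5,"slide":[26,0.8,-0.5],"angular":[0,0,1.4]},{"fingers":0.5,"slide":[32,1,-0.5],"angular":[0,0,1.7]},{"fingers":0.5,"slide":[38,1.1,-0.5],"angular":[0,0,1.7]},{"fingers":0.5,"slide":[44,1.3,-0.5],"angular":[0,0,1.7]},{"fingers":0.5,"slide":[49,1.5,-0.5],"angular":[0,0,1.7]},{"fingers":0.5,"slide":[52,1.6,-0.5],"angular":[0,0,1.7]}]}}

```text
clock: 13.57
tcp_pos: [0.5265, -0.0578, 0.0393]
orientation: [0.001, 0.624, 0.781, 0.0]
wrist_force: [2.0, -4.0, 5.9]
finger_gap: 0.0494
grip_force: 22.0
```

```bash
python3 - <<'E'
from h import *
p=shot("wrist"); print(p["st"]["wrist_force"],p["st"]["orientation"])
t=np.radians(12.7);O=np.array([.596,.0275,0]);X=np.array([np.cos(t),np.sin(t),0]);Y=np.array([-np.sin(t),np.cos(t),0])
for t,z in [("loaf_end",.039),("stop_face",.046),("button_face",.062)]:
    for r in tip_of(t,p)[:2]: a=atz(p,r["point"],z)-O; print(t,round(r["p"],2),np.round(r["point"]),np.round([a@X,a@Y],4))
a=p["st"]["tcp_pos"]-O; print(a@X,a@Y)
E
```

```text
[ 2.00597886 -3.96141423  5.86805547] [1.25423305e-03 6.24392158e-01 7.81110017e-01 2.92703990e-05]
loaf_end 0.88 [276.  86.] [-0.0866  0.0203]
loaf_end 0.15 [433. 137.] [-0.0184  0.0023]
stop_face 0.76 [282.  34.] [-0.0844  0.0402]
-0.08654988425681052 -0.06794347708798505
```

>>> {"name": "jog_arm", "arguments": {"moves": [{"fingers":0.5,"slide":[1.5,0,0],"angular":[0,0,0]},{"fingers":0.5,"slide":[3,0,0],"angular":[0,0,0]},{"fingers":0.5,"slide":[4.5,0,0],"angular":[0,0,0]},{"fingers":0.5,"slide":[6,0,0],"angular":[0,0,0]},{"fingers":0.5,"slide":[7.5,0,0],"angular":[0,0,0]},{"fingers":0.5,"slide":[9,0,0],"angular":[0,0,0]},{"fingers":0.5,"slide":[10.5,0,0],"angular":[0,0,0]},{"fingers":0.5,"slide":[12,0,0],"angular":[0,0,0]}]}}

```text
clock: 14.43
tcp_pos: [0.5241, -0.0466, 0.0393]
orientation: [0.001, 0.625, 0.781, 0.0]
wrist_force: [0.8, -4.9, 6.7]
finger_gap: 0.0494
grip_force: 22.0
```

>>> {"name": "jog_arm", "arguments": {"moves": [{"fingers":0.5,"slide":[1,0,0],"angular":[0,0,0]},{"fingers":0.5,"slide":[2,0,0],"angular":[0,0,0]}]}}

```text
clock: 14.6
tcp_pos: [0.5236, -0.0446, 0.0393]
orientation: [0.001, 0.625, 0.781, 0.0]
wrist_force: [1.2, -4.4, 5.2]
finger_gap: 0.0498
grip_force: 22.0
```

>>> {"name": "jog_arm", "arguments": {"moves": [{"fingers":0.5,"slide":[1,0,0],"angular":[0,0,0]},{"fingers":0.5,"slide":[1.5,0,0],"angular":[0,0,0]}]}}

```text
clock: 14.77
tcp_pos: [0.5232, -0.0431, 0.0393]
orientation: [0.001, 0.624, 0.781, 0.0]
wrist_force: [1.2, -4.9, 5.6]
finger_gap: 0.0494
grip_force: 22.0
```

>>> {"name": "jog_arm", "arguments": {"moves": [{"fingers":0.5,"slide":[0.8,0,0],"angular":[0,0,0]},{"fingers":0.5,"slide":[1.5,0,0],"angular":[0,0,0]}]}}

```text
clock: 14.93
tcp_pos: [0.5229, -0.0417, 0.0393]
orientation: [0.001, 0.625, 0.781, -0.0]
wrist_force: [1.1, -4.8, 4.7]
finger_gap: 0.0498
grip_force: 22.0
```

>>> {"name": "jog_arm", "arguments": {"moves": [{"fingers":0.5,"slide":[0.8,0,0],"angular":[0,0,0]},{"fingers":0.5,"slide":[1.5,0,0],"angular":[0,0,0]}]}}

```text
clock: 15.1
tcp_pos: [0.5226, -0.0402, 0.0393]
orientation: [0.001, 0.625, 0.781, -0.0]
wrist_force: [1.3, -4.7, 5.4]
finger_gap: 0.0499
grip_force: 22.0
```

>>> {"name": "jog_arm", "arguments": {"moves": [{"fingers":0.5,"slide":[0.6,0,0],"angular":[0,0,0]},{"fingers":0.5,"slide":[1.2,0,0],"angular":[0,0,0]}]}}

```text
clock: 15.27
tcp_pos: [0.5223, -0.0391, 0.0393]
orientation: [0.001, 0.625, 0.781, 0.0]
wrist_force: [0.8, -4.9, 5.1]
finger_gap: 0.0497
grip_force: 22.0
```

>>> {"name": "jog_arm", "arguments": {"moves": [{"fingers":0.5,"slide":[0.6,0,0],"angular":[0,0,0]},{"fingers":0.5,"slide":[1.2,0,0],"angular":[0,0,0]}]}}

```text
clock: 15.43
tcp_pos: [0.5222, -0.0387, 0.0393]
orientation: [0.002, 0.625, 0.781, -0.001]
wrist_force: [1.3, -9.2, 3.4]
finger_gap: 0.0497
grip_force: 21.8
```

The force steps to 9 N and motion stops: the end touches the plate. Open and lift straight up.

>>> {"name": "jog_arm", "arguments": {"moves": [{"fingers":0.35,"slide":[0,0,0],"angular":[0,0,0]},{"fingers":0.2,"slide":[0,0,0],"angular":[0,0,0]},{"fingers":0.1,"slide":[0,0,0],"angular":[0,0,0]},{"fingers":0.1,"slide":[0,0,0],"angular":[0,0,0]},{"fingers":0.1,"slide":[0,0,-20],"angular":[0,0,0]},{"fingers":0.1,"slide":[0,0,-55],"angular":[0,0,0]},{"fingers":0.1,"slide":[0,0,-95],"angular":[0,0,0]},{"fingers":0.1,"slide":[0,0,-130],"angular":[0,0,0]},{"fingers":0.1,"slide":[0,0,-150],"angular":[0,0,0]},{"fingers":0.1,"slide":[0,0,-150],"angular":[0,0,0]}]}}

```text
clock: 16.27
tcp_pos: [0.5238, -0.0378, 0.1935]
orientation: [0.004, 0.624, 0.781, 0.002]
wrist_force: [0.4, 0.5, 0.3]
finger_gap: 0.077
grip_force: 0.0
```

```bash
python3 - <<'E'
from h import *
p=shot("wrist"); print(p["st"]["tcp_pos"],p["st"]["clock"])
t=np.radians(12.7);O=np.array([.596,.0275,0]);X=np.array([np.cos(t),np.sin(t),0]);Y=np.array([-np.sin(t),np.cos(t),0])
for t,z in [("loaf_center",.039),("loaf_end",.039),("stop_face",.046),("button_face",.062),("sleeve_grip",.062),("roll",.018)]:
    for r in tip_of(t,p)[:2]: a=atz(p,r["point"],z)-O; print(t,round(r["p"],2),np.round(r["point"]),np.round([a@X,a@Y],4))
c=cv2.resize(p["color"][0:300,150:450],None,fx=2,fy=2,interpolation=cv2.INTER_CUBIC); cv2.imwrite("pics/w6.png",c[:,:,::-1])
E
```

```text
[ 0.52379654 -0.03778033  0.19353511] 16.2667
loaf_center 0.83 [ 72. 282.] [-0.3292 -0.1558]
loaf_center 0.75 [282.   6.] [-0.0792  0.1199]
loaf_end 0.55 [272.  95.] [-0.0879  0.0397]
loaf_end 0.35 [272. 193.] [-0.0883 -0.0483]
stop_face 0.61 [274.  92.] [-0.086   0.0419]
stop_face 0.27 [362. 140.] [-0.0097  0.0017]
button_face 0.51 [410.  12.] [0.0274 0.1177]
sleeve_grip 0.69 [381.  53.] [0.0004 0.0774]
roll 0.59 [281.   4.] [-0.08    0.1286]
```

View pics/w6.png

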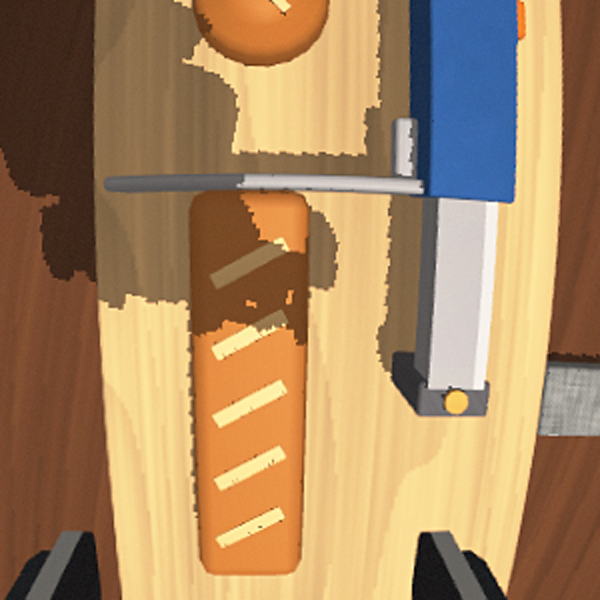

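The loaf lies straight against the plate (crop (250,190)), the button is out (crop (521,20)) and the roll is untouched. Handing in.

```bash
python3 -c "
from workcell import *
print(hand_in())"
```

```text
the job is handed in; nothing more can be done
None
```

The job is handed in (no verdict was returned): the gauge is latched about 39 mm further out with the button fully out, and the loaf lies straight against the stop plate, with the arm clear at 16 s of the 61 s.

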